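# Gather nuts in the tray's orange corner over a light pad

## Task

Light the light pad for a check of the nuts: turn its dial clockwise until the white pointer stands at the red mark. Then pick up the clear tray by its blue handle and hold it low above the lit panel, clear of it, tilted about 30 degrees down towards its orange corner, so that all three brass nuts slide together into that corner. Spill nothing, knock nothing about, and finish while still holding the tray tilted there, steady, with the nuts in the corner.

Things in the scene. Friction and masses are not known exactly. Their poses are not given: they have to be found in the camera images.
- pad: fixed white light pad, 210 mm (own x) by 125 mm (own y), 22 mm high, lying flat on the worktop; origin at the centre of its underside; own z up. The dial sits on its near part (own -x, 57 mm from the origin), a square frosted panel on its far part (own +x)
- panel (a point): centre of the lit square panel (104 x 104 mm), on the pad's top face, 22 mm above the worktop; axes as the pad's
- dial (a joint): angle of the dimmer dial in rad: 0 when the white pointer shows along the pad's own -x, growing as the dial turns clockwise seen from above; stops at 0 and 4.6. The scale has a tick every 0.5 rad; the red mark is at 2.5. The dial starts short of the mark, turns freely with little friction (0.03 N m) and stays where it is left
- dial_grip (a point): the point to grip on the dial: on its upright axis, 7 mm below the top of its bar. The black bar grip is 44 mm long, 14 mm thick and 30 mm high, standing on a disc of 46 mm diameter; the top of the bar is 66 mm above the worktop. The axes turn with the dial: own x lies along the bar, the white pointer on the bar's top is at its -x end, own y is across the bar (the direction to pinch)
- tray: loose clear plastic tray, 130 mm (own x) by 180 mm (own y), walls 40 mm high and 4 mm thick, floor 4 mm thick and slippery for the nuts (friction about 0.2); 0.26 kg; origin at the centre of its underside, own z up. Across it, along own y, runs a blue bar handle on two blue uprights at the ends, 192 mm overall
- tray_handle (a point): middle of the blue bar handle, 92 mm above the tray's underside; the bar is 14 mm thick (own x), 16 mm high and runs along own y; the gap under it to the tray floor is 80 mm; axes as the tray's
- tray_floor (a point): centre of the tray's inner floor, 4 mm above its underside; axes as the tray's
- orange_corner (a point): inner corner of the tray floor marked in orange, at the tray's own (-61, +86, 4) mm; axes as the tray's
- nut_0_center (a point): loose brass hexagon nut, about 20 mm across and 9 mm high, 20 g, lying flat somewhere in the tray; the point is its centre, half-way up
- nut_1_center (a point): loose brass hexagon nut, about 20 mm across and 9 mm high, 20 g, lying flat somewhere in the tray; the point is its centre, half-way up
- nut_2_center (a point): loose brass hexagon nut, about 20 mm across and 9 mm high, 20 g, lying flat somewhere in the tray; the point is its centre, half-way up
- bottle_center (a point): bystander: white reagent bottle with a green cap, 48 mm diameter, 88 mm high, loose; the point is half-way up

How it is judged:
On the way, in this order (a step that is already met when the one before it is completed fails the run):
1. the dial stands at the red mark (value of joint dial between 2.38 and 2.62 rad), for 0.2 s.
2. the tray is picked up off the worktop (height (world z) of tray_floor above 0.05 m and contact force between the fingers and tray above 1 N), for 0.2 s.
At the end, for the whole second after the job is handed in: Dial within 0.12 rad of the red mark; tray in the fingers, under 30 mm/s, off the pad, its floor centre within 60 mm sideways of the panel centre and 80 to 300 mm above the worktop, tilted 19 to 46 degrees; all three nut centres within 62 mm of the orange floor corner (all of step 1 and angle between tray_floor's own z axis and vertical between 0.33 and 0.8 rad and distance between each of nut_0_center, nut_1_center, nut_2_center and orange_corner below 0.062 m and horizontal distance between tray_floor and panel below 0.06 m and height (world z) of tray_floor between 0.08 and 0.3 m and contact force between tray and pad below 0.2 N and contact force between the fingers and tray above 1 N and linear speed of tray below 0.03 m/s); the arm keeps its last pose, push and grip.
It fails at once if a nut leaves the tray (distance between any of nut_0_center, nut_1_center, nut_2_center and tray_floor above 0.14 m).
It fails at once if the bottle is pushed more than 30 mm or tipped (distance of bottle_center from where it was at the start of the episode above 0.03 m or angle between bottle_center's own z axis and vertical above 0.4 rad).
It also fails if it takes over 54 s, if anything falls off the work surface, if the arm or the gripper's body presses on something with over 40 N, if the wrist force passes 120 N, or if a joint passes its speed limit or range.

## Robot

A 7-joint arm with a two-finger parallel gripper is mounted at the origin on a cart in front of the work surface, level with it; the furniture and walls round the work are solid. World frame = base frame: x ahead of the robot, y to its left, z up, the work surface at z = 0. Lengths are in m, angles in rad, forces in N, time in s.
With the tool pointing down it reaches from about 0.35 to 0.9 m from the base axis. Payload 7.2 kg.
Tool frame: the origin (TCP) lies between the finger pads; the fingertips stand ctrl.tip_reach ahead of it and the grasp point (between the pads) lies 2 mm behind it (ctrl.tip_reach is the distance from the TCP to the fingertips, in m); y points along the fingers, x is the direction in which the jaws open and shut, and the axes are right-handed (so a half turn about y gives the same grasp; the last joint's range is limited). The gripper opens to 85 mm and grips with 20 to 120 N. Pads are 22 mm wide; open, the fingers measure 114 mm over their backs; the gripper's body (76 mm by 85 mm) begins 54 mm behind the grasp point. The pads swing forward as they close: fully open they stand 13 mm farther back than shut.
Start: joints at [-1.239, 0.411, -0.013, 1.596, 0.006, 1.134, -0.082], TCP at [0.243, 0.576, 0.248] pointing down, gripper open.
Joint ranges: [-2.95, 2.95], [-0.29, 1.99], [-1.47, 1.44], [0.14, 2.54], [-1.03, 4.17], [0.13, 1.85], [-2.86, 2.86]. Speed limits (rad/s): [2.39, 2.39, 3.01, 3.01, 3.14, 3.14, 3.14].

## Interface

Orientations are given as a 3x3 rotation matrix whose columns are the frame's x, y, z axes.
In Python, from station import ctrl, eoat, planner, vision, order gives the robot as it stands. Calls block until the motion is done:
- ctrl.reach(position, orientation): joint-space move of the TCP to a pose.
- ctrl.move_l(position, attitude=None, velocity=0.15, stop_force=None): straight line of the TCP; attitude=None keeps the orientation; velocity is the mean speed in m/s. With stop_force (N) it stops when the force on the tool has changed by that much, and returns True; else False.
- ctrl.goto_joints(angles): joint-space move.
- eoat.move_gripper(opening, squeeze=None): opening from 0.0 (shut) to 1.0 (fully open); squeeze is the grip in N (None keeps the last); returns when the fingers have stopped.
- ctrl.dwell(seconds).
- planner.solve_ik(position, orientation): joint angles nearest the present ones, or None.
- ctrl.get_state(): the state.
- vision.read_camera(name): name is "scene" or "side" or "wrist"; returns a dict with "frame" (480x640x3 uint8, blue, green, red), "camera_matrix" (3x3 intrinsics, pixels), "rvec" (rotation vector, rad) and "tvec" (3), from world to camera coordinates, as OpenCV has them. Camera axes: x right, y down, z forward; pixel columns grow to the right and rows downward; lengths in m; the calibration is good to about 2 mm. A picture is of the moment at which its call begins. There is no depth.
A pose or a line that the arm cannot do raises ctrl.IKError and nothing moves.
- order.job_done(): hands the job in, once; it reports no verdict.
The state is a dict: "time_s": time; "joint_positions": joint angles; "joint_velocities": joint speeds; "tau": joint torques, N m; "eef_pos": TCP position; "orientation": TCP orientation; "ft_force": force on the tool from outside, world axes, zero at the start; "moment": the same for the moment, N m; "grip_width": opening from 0.0 (shut) to 1.0 (fully open).
Only numpy, scipy, OpenCV 4.12 (cv2) and the standard library are available. Lean on these libraries where they do the work, as an engineer would, in place of code of your own. Each camera call takes 0.05 s, during which the arm holds its last target.

## Working session

There is one attempt and no reset: what is moved stays moved. The work goes in short steps, each a Python script; the robot and the scene stay as the last script left them, time stands still between calls to the robot, and variables do not carry over. Pictures are saved under pics/ and viewed, and the job is handed in when it is done.

```bash
ls; mkdir -p pics; cat > h.py <<'E'
import numpy as np, cv2
from station import ctrl, eoat, planner, vision, order
def cam(n):
    d=vision.read_camera(n); R,_=cv2.Rodrigues(np.array(d["rvec"],float)); t=np.array(d["tvec"],float).ravel()
    return d["frame"],np.array(d["camera_matrix"],float),R,t
def ray(K,R,t,uv):
    d=R.T@np.linalg.inv(K)@np.array([uv[0],uv[1],1.]); return -R.T@t, d/np.linalg.norm(d)
def plane(c,uv,z):
    o,d=ray(c[1],c[2],c[3],uv); return o+d*(z-o[2])/d[2]
def proj(c,p):
    q=c[1]@(c[2]@np.array(p)+c[3]); return q[:2]/q[2]
def tri(c1,u1,c2,u2):
    A=[];b=[]
    M=np.zeros((3,3));v=np.zeros(3);L=[]
    for c,u in((c1,u1),(c2,u2)):
        o,d=ray(c[1],c[2],c[3],u);P=np.eye(3)-np.outer(d,d);M+=P;v+=P@o;L.append((o,P))
    x=np.linalg.solve(M,v); return x,[np.linalg.norm(P@(x-o)) for o,P in L]
E
python3 - <<'E'
from h import *
for n in("scene","side","wrist"):
    c=cam(n); cv2.imwrite(f"pics/{n}0.png",c[0]); print(n,-c[2].T@c[3],c[1][0,0], c[2][2])
s=ctrl.get_state(); print(s, ctrl.tip_reach)
E
```

```text
pics
scene [ 0.26657654 -0.21927225  0.66168527] 443.0220474386358 [ 0.46615005  0.5772302  -0.67045464]
side [0.42461966 0.96384048 0.55458454] 483.3256799814242 [ 0.2560965  -0.80144971 -0.54045624]
wrist [0.17921094 0.60240807 0.37253635] 335.23949569328147 [ 0.25256873 -0.10935046 -0.96138   ]
{'time_s': 0.15, 'joint_positions': array([-1.23920714,  0.41177093, -0.01269113,  1.59682987,  0.00560127,
        1.13430229, -0.08217908]), 'joint_velocities': array([-7.88748877e-05, -1.88583193e-03,  6.58233861e-05, -3.61336982e-03,
        1.02589908e-03,  2.69159772e-04, -1.87453788e-03]), 'tau': array([ 1.92495383e-03, -6.01035118e+01,  6.83080014e-01, -2.99646878e+01,
        1.39504668e-02,  7.77933252e-03, -4.93440962e-05]), 'eef_pos': array([0.24316829, 0.57537331, 0.2476212 ]), 'orientation': array([[ 3.89200091e-01, -4.04022672e-04, -9.21153150e-01],
       [ 9.21152362e-01, -1.20916527e-03,  3.89200288e-01],
       [-1.27107214e-03, -9.99999187e-01, -9.84407947e-05]]), 'ft_force': array([-0.1850919 , -0.18333578,  0.34879964]), 'moment': array([-0.04236393,  0.02067658, -0.01696963]), 'grip_width': 1.0056736141328666} 0.017
```

View pics/scene0.png

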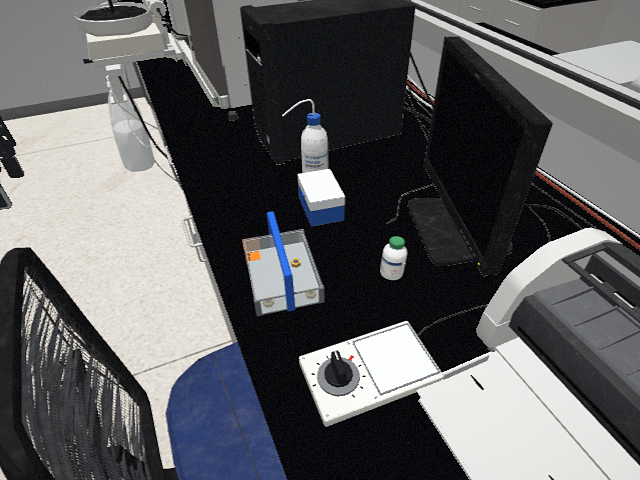

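View pics/side0.png

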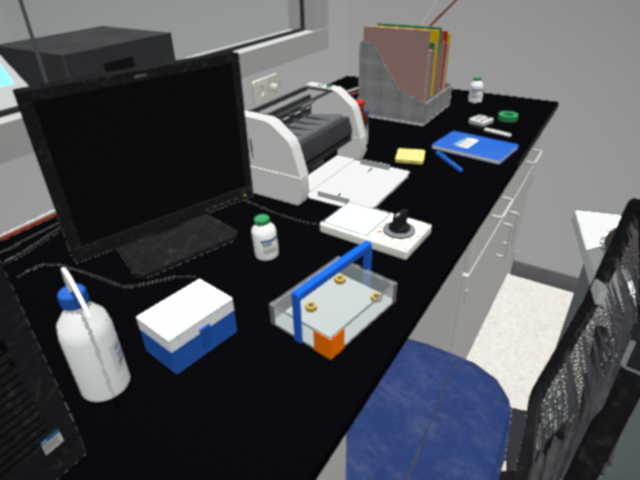

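View pics/wrist0.png

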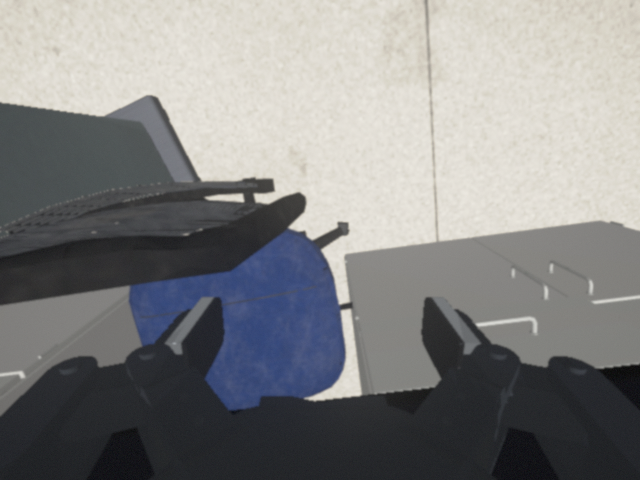

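The scene view shows the pad with its dial at about (338,372), the panel at about (397,358), the tray at about (283,270) with the orange corner at (252,256), and the green-capped bottle at (393,258). The side view shows all three nuts in the tray, and the wrist view sees only floor and chair.

```bash
cat > show.py <<'E'
from h import *
E
python3 - <<'E'
from h import *
a=cv2.imread("pics/scene0.png");b=cv2.imread("pics/side0.png")
cv2.imwrite("pics/s_pad.png",cv2.resize(a[310:435,290:450],None,fx=5,fy=4.8,interpolation=cv2.INTER_CUBIC))
cv2.imwrite("pics/s_tray.png",cv2.resize(a[205:320,230:335],None,fx=5,fy=5,interpolation=cv2.INTER_CUBIC))
cv2.imwrite("pics/d_pad.png",cv2.resize(b[190:265,310:440],None,fx=6,fy=6,interpolation=cv2.INTER_CUBIC))
cv2.imwrite("pics/d_tray.png",cv2.resize(b[235:365,260:405],None,fx=5,fy=4.6,interpolation=cv2.INTER_CUBIC))
c=cam("scene");e=cam("side")
print("pad corners",[plane(c,u,.022).round(3) for u in((300,357),(409,323),(440,370),(326,424))])
print("dialtop",plane(c,(335,352),.066))
print("handle ends",plane(c,(270,214),.1),plane(c,(291,278),.1))
print("handle side",plane(e,(296,287),.1),plane(e,(370,244),.1))
print("bottle",plane(c,(397,241),.088),plane(e,(262,218),.088))
E
```

```text
pad corners [array([0.499, 0.146, 0.022]), array([0.694, 0.078, 0.022]), array([ 0.662, -0.02 ,  0.022]), array([0.46 , 0.027, 0.022])]
dialtop [0.53170779 0.09276932 0.066     ]
handle ends [0.62828564 0.41750309 0.1       ] [0.55517919 0.24152163 0.1       ]
handle side [0.63500055 0.4134358  0.1       ] [0.55027788 0.26475824 0.1       ]
bottle [0.77994069 0.20095569 0.088     ] [0.77654674 0.20783389 0.088     ]
```

View pics/s_pad.png

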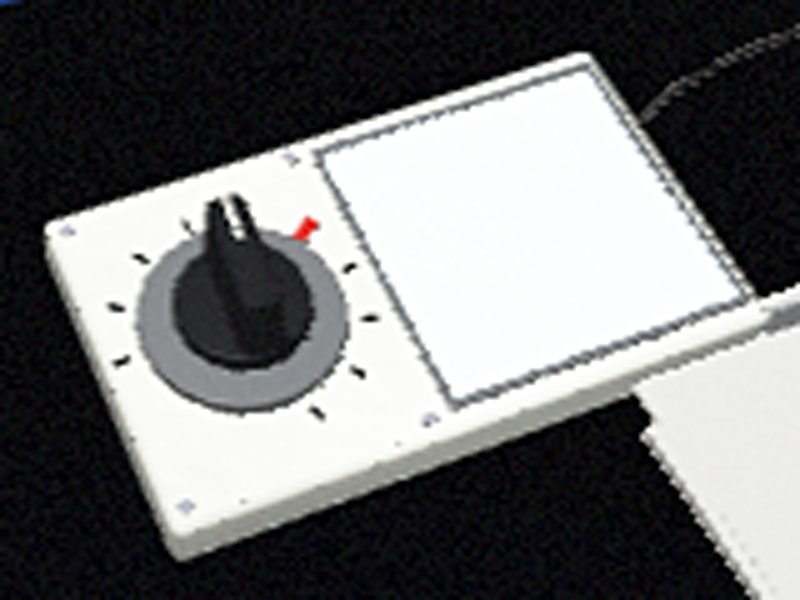

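View pics/s_tray.png

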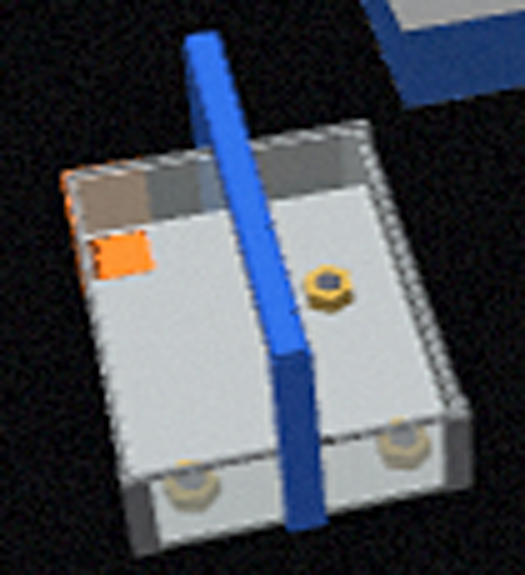

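View pics/d_tray.png

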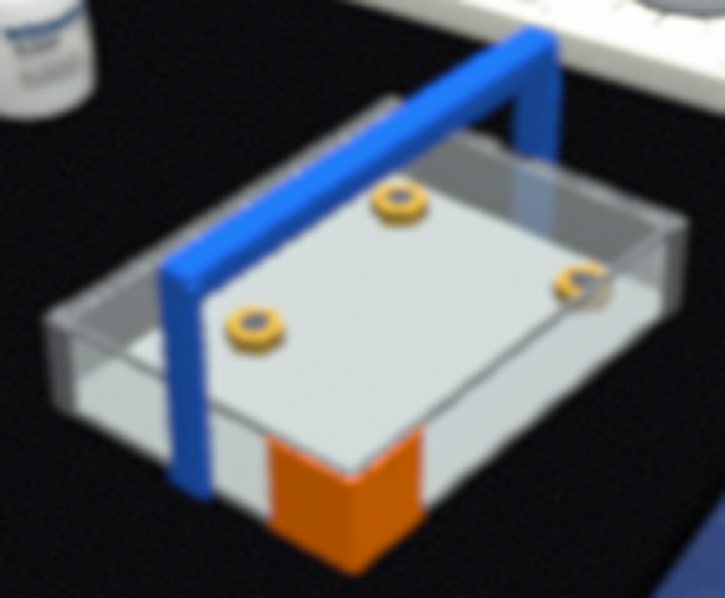

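View pics/d_pad.png

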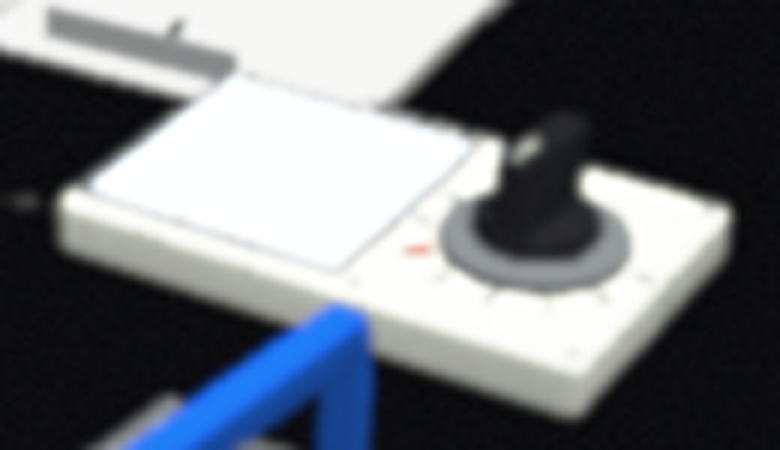

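```bash
cat >> h.py <<'E'
def down(psi):
    c,s=np.cos(psi),np.sin(psi); return np.array([[c,0,-s],[s,0,c],[0,-1,0.]])
E
python3 - <<'E'
from h import *
for p,psi,n in(((.53,.09,.26),-.5,"w1"),((.56,.06,.26),-.5,"w2")):
    ctrl.reach(np.array(p),down(psi)); c=cam("wrist"); cv2.imwrite(f"pics/{n}.png",c[0]); np.savez(n,K=c[1],R=c[2],t=c[3],f=c[0])
s=ctrl.get_state();print(s["time_s"],s["joint_positions"],s["eef_pos"])
E
```

```text
2.675 [-0.68531996  0.33060082  0.63456493  1.76644854 -0.21576208  1.11559665
 -0.48061364] [0.55998446 0.06041244 0.25962468]
```

View pics/w1.png

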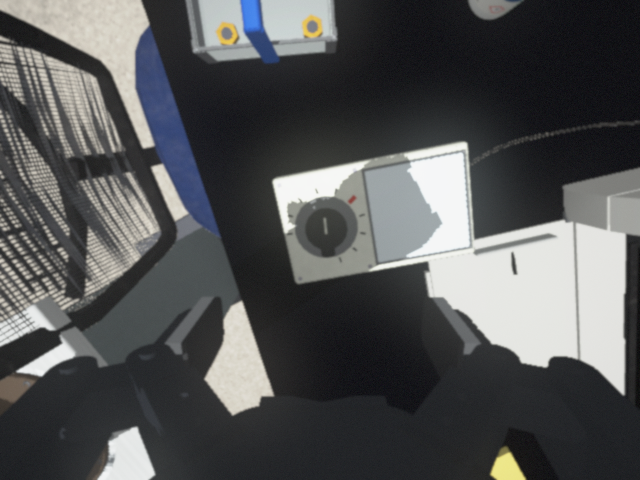

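View pics/w2.png

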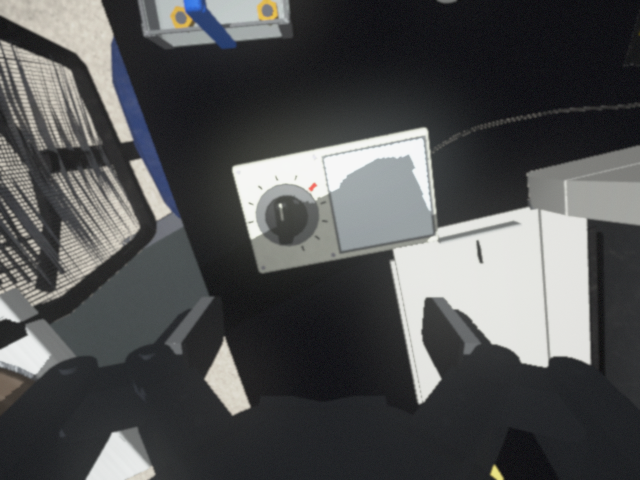

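Both wrist views show the pad. In w1 its corners are near (274,180), (467,143), (473,248) and (297,283), the dial is near (326,228) and the red mark is near (352,199). I'll zoom in to get finer picks.

```bash
python3 - <<'E'
from h import *
for n,(y,x) in(("w1",(170,265)),("w2",(155,225))):
    f=np.load(n+".npz")["f"][y:y+125,x:x+130]
    cv2.imwrite(f"pics/{n}z.png",cv2.resize(f,None,fx=4.8,fy=4.8,interpolation=cv2.INTER_CUBIC))
E
```

```text
(no output)
```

View pics/w1z.png

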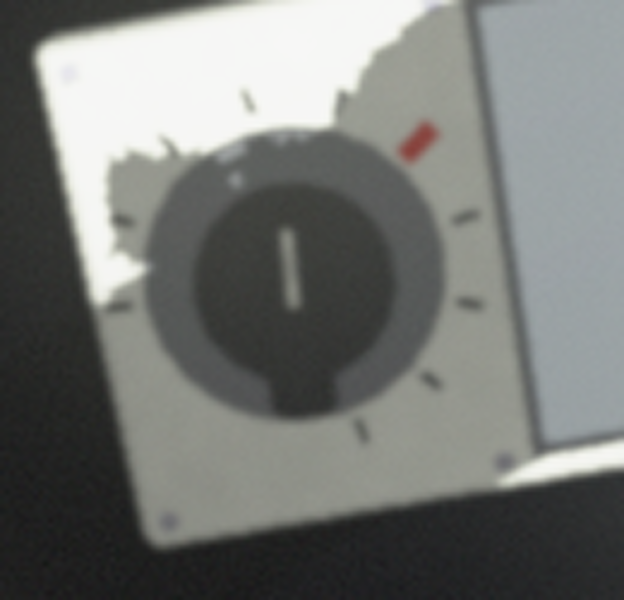

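View pics/w2z.png

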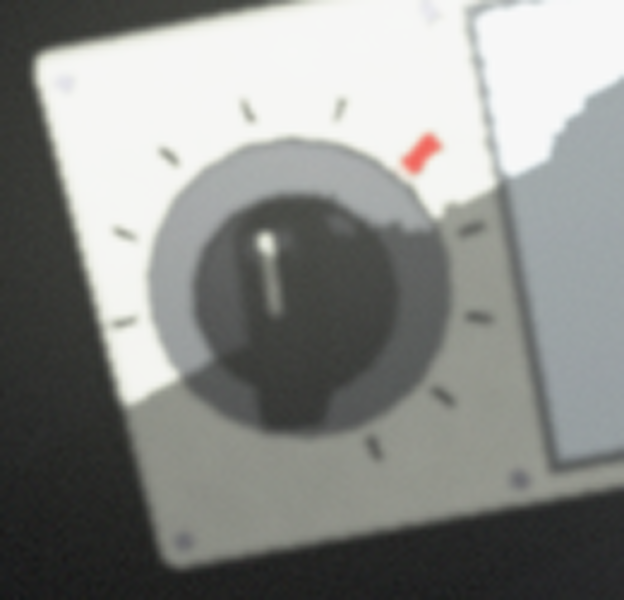

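```bash
cat > m.py <<'E'
from h import *
from scipy.optimize import least_squares
def ld(n):
    d=np.load(n+".npz"); return (d["f"],d["K"],d["R"],d["t"])
def uz(p,o): return ((p[0]+.5)/4.8-.5+o[0],(p[1]+.5)/4.8-.5+o[1])
w1,w2=ld("w1"),ld("w2");o1,o2=(265,170),(225,155)
T1=[(119,307),(122,220),(167,146),(249,100),(343,102),(419,142),(466,216),(470,303),(431,380),(362,431)]
T2=[(124,322),(125,234),(169,157),(249,111),(340,111),(421,153),(472,229),(480,317),(443,397),(374,447)]
for c,T,o in((w1,T1,o1),(w2,T2,o2)):
    P=np.array([plane(c,uz(p,o),.022)[:2] for p in T])
    th=np.arange(10)*.5
    # pointer dir at theta: yaw a+pi-theta
    f=lambda q:(q[:2]+q[3]*np.c_[np.cos(q[2]+np.pi-th),np.sin(q[2]+np.pi-th)]-P).ravel()
    r=least_squares(f,[.53,.08,-.3,.03]);print("dial c,a,r",r.x.round(4),"rms mm",1e3*np.sqrt(np.mean(r.fun**2)))
# tick height by triangulation
print("tick z",np.mean([tri(w1,uz(a,o1),w2,uz(b,o2))[0] for a,b in zip(T1,T2)],0))
a,ra=tri(w1,uz((286,228),o1),w2,uz((264,235),o2));b,rb=tri(w1,uz((294,310),o1),w2,uz((276,318),o2))
print("pointer",a,b,ra,rb)
for c,o,p,q in((w1,o1,(286,228),(294,310)),(w2,o2,(264,235),(276,318))):
    A,B=plane(c,uz(p,o),.066),plane(c,uz(q,o),.066);d=(A-B)[:2]
    print("ptr at .066",A,B,"yaw",np.arctan2(d[1],d[0]))
E
python3 m.py
```

```text
dial c,a,r [ 0.5259  0.0752 -0.3101  0.0415] rms mm 0.2855504941149644
dial c,a,r [ 0.5258  0.0753 -0.3107  0.0415] rms mm 0.1542477474724668
tick z [0.53427955 0.08084606 0.02249264]
pointer [0.53332946 0.0937692  0.06597165] [0.52665991 0.07794357 0.06561788] [np.float64(0.00017804712992892471), np.float64(0.00017804712992885028)] [np.float64(8.187403375132294e-05), np.float64(8.187403375132633e-05)]
ptr at .066 [0.53346013 0.09390305 0.066     ] [0.5267632  0.07809289 0.066     ] yaw 1.170126119361639
ptr at .066 [0.53320356 0.09364639 0.066     ] [0.52668    0.07793658 0.066     ] yaw 1.1772092131262932
```

The two views agree to within 0.3 mm: the dial axis is at (0.526, 0.075), the pad yaw is −0.310, the pointer height is 66 mm and the dial value is about 1.66. Next I grip the dial and turn it by 0.84 rad.

```bash
python3 - <<'E'
from h import *
c=np.array([.5259,.0752]); psi=-.398
eoat.move_gripper(0.5,30)
ctrl.reach(np.array([*c,.12]),down(psi))
hit=ctrl.move_l(np.array([*c,.060]),velocity=.08,stop_force=8)
s=ctrl.get_state();print(hit,s["eef_pos"],s["joint_positions"])
eoat.move_gripper(0.0,30)
s=ctrl.get_state();print(s["grip_width"],s["ft_force"],s["moment"])
q=np.array(s["joint_positions"]);best=planner.solve_ik(np.array(s["eef_pos"]),down(psi-.842))
print(best,best-q)
E
```

```text
False [0.52620839 0.07507841 0.06023564] [-0.59825751  0.53746526  0.47871098  2.016484   -0.38670031  0.67518562
 -0.26947036]
0.1611219456424679 [-3.26766924  0.73024736  5.43722905] [0.12842425 0.56231227 0.03367874]
[-0.75794803  0.59480097  0.70311141  2.02674067 -0.57799314  0.72503668
 -0.93165709] [-0.15917333  0.05847394  0.22464362  0.00973308 -0.19112401  0.04871839
 -0.66230637]
```

```bash
python3 - <<'E'
from h import *
def psi():
    o=ctrl.get_state()["orientation"]; return np.arctan2(o[1,0],o[0,0])
p0=psi();q=np.array(ctrl.get_state()["joint_positions"])
q[6]-=.1;ctrl.goto_joints(q);p1=psi();print(p0,p1)
sg=-1 if p1<p0 else 1   # direction of q7 which lowers psi
rem=.842-(p0-p1)
for k in range(4):
    q[6]+=sg*rem/4; ctrl.goto_joints(q)
s=ctrl.get_state();print(p0-psi(),s["ft_force"],s["moment"],s["eef_pos"],q[6])
c=cam("wrist");cv2.imwrite("pics/w3.png",c[0]);c=cam("scene");cv2.imwrite("pics/s3.png",cv2.resize(c[0][310:435,290:450],None,fx=5,fy=4.8))
E
```

```text
-0.39763773506190614 -0.49511490391353924
0.836163215954768 [-3.21054862  0.94302795  2.6055643 ] [0.07820199 0.60110547 0.01453704] [0.525412   0.07574537 0.06063169] -1.1138735532939017
```

View pics/s3.png

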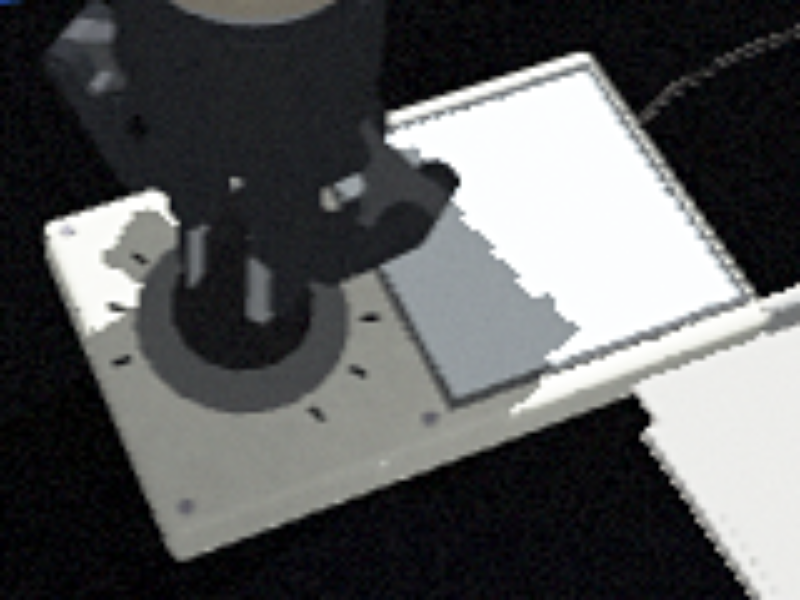

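View pics/w3.png

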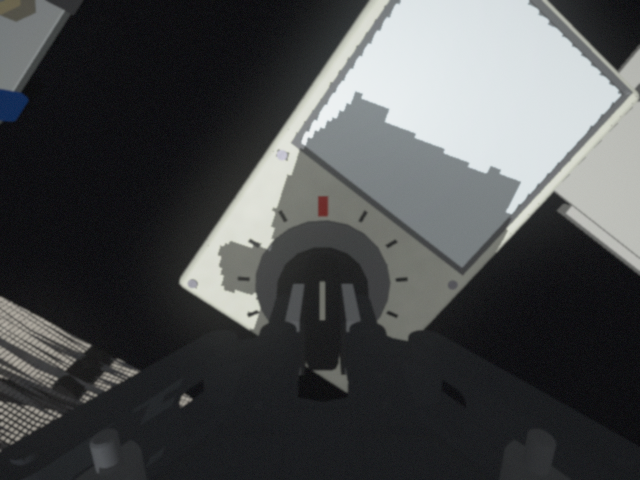

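The pointer at (322,300) is in line with the red mark at (323,206). Now I release the dial, rise and go over to the tray for two views.

```bash
python3 - <<'E'
from h import *
p=ctrl.get_state()["eef_pos"]
eoat.move_gripper(0.45,30)
ctrl.move_l(np.array([p[0],p[1],.2]),velocity=.15)
c=cam("wrist");np.savez("w4",K=c[1],R=c[2],t=c[3],f=c[0]);cv2.imwrite("pics/w4.png",c[0])
eoat.move_gripper(1.0)
for p,psi,n in(((.60,.32,.30),-.46,"w5"),((.53,.30,.30),-.46,"w6")):
    ctrl.reach(np.array(p),down(psi)); c=cam("wrist"); cv2.imwrite(f"pics/{n}.png",c[0]); np.savez(n,K=c[1],R=c[2],t=c[3],f=c[0])
print(ctrl.get_state()["time_s"],ctrl.get_state()["joint_positions"])
E
```

```text
10.1917 [-0.87724497  0.35345851  0.38427684  1.58939753 -0.13851408  1.22470931
 -0.92923425]
```

View pics/w4.png

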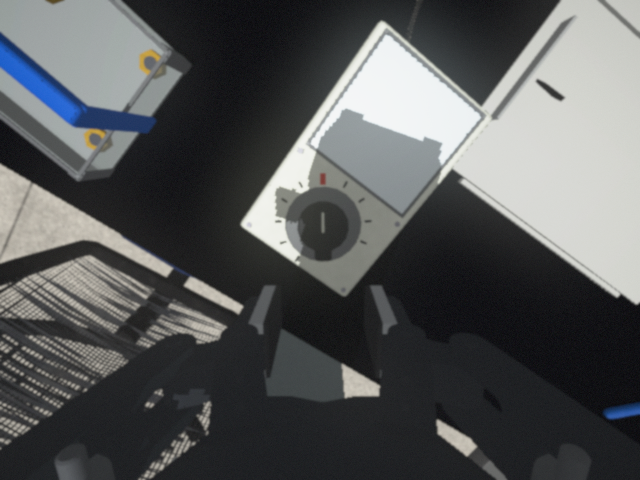

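View pics/w5.png

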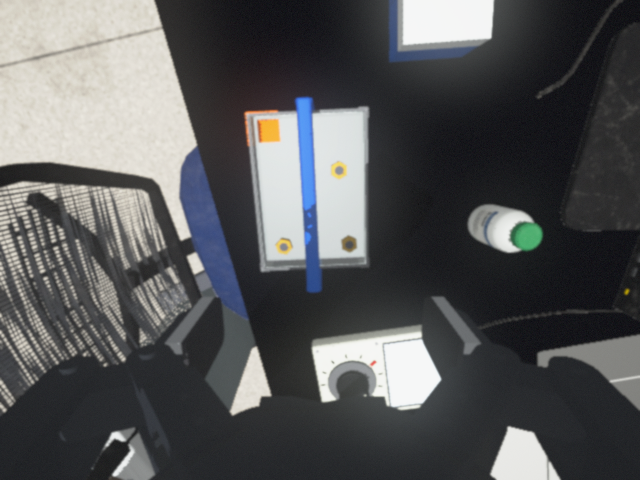

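View pics/w6.png

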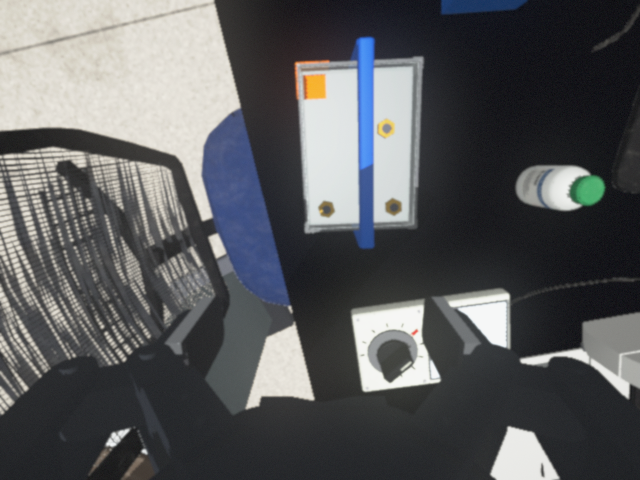

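In w4 the released pointer at (322,222) still points at the red mark at (323,180). w5 and w6 show the whole tray with its handle and nuts. I'll check the dial again in w6 and measure the handle.

```bash
python3 - <<'E'
from h import *
from m import ld
w4,w5,w6=ld("w4"),ld("w5"),ld("w6")
cv2.imwrite("pics/w6z.png",cv2.resize(w6[0][280:400,345:515],None,fx=4.7,fy=4.7,interpolation=cv2.INTER_CUBIC))
cv2.imwrite("pics/w4z.png",cv2.resize(w4[0][160:280,250:400],None,fx=4.8,fy=4.8,interpolation=cv2.INTER_CUBIC))
A=plane(w4,(322.5,213),.066);B=plane(w4,(322.5,231),.066);d=A-B
print("ptr yaw",np.arctan2(d[1],d[0]),"theta",-.310+np.pi-np.arctan2(d[1],d[0]))
# panel corners in w4
print([plane(w4,u,.022)[:2].round(4) for u in((385,28),(483,114),(403,214),(309,142))])
# blue handle
for n,w in(("w5",w5),("w6",w6)):
    h=cv2.cvtColor(w[0],cv2.COLOR_BGR2HSV)
    m=cv2.inRange(h,(105,150,60),(125,255,255));m[:,:240]=0;m[:, 420:]=0;m[300:]=0
    k,l,st,_=cv2.connectedComponentsWithStats(m);i=1+np.argmax(st[1:,4]);m=np.uint8(l==i)*255
    r=cv2.minAreaRect(cv2.findContours(m,0,2)[0][0]) if 1 else 0
    r=cv2.minAreaRect(np.argwhere(m)[:,::-1].astype(np.float32));print(n,r,cv2.boxPoints(r).round(1).tolist())
    cv2.imwrite(f"pics/{n}z2.png",cv2.resize(w[0][30:300,240:430],None,fx=2.9,fy=2.2,interpolation=cv2.INTER_CUBIC)) if 0 else None
    x0,y0=(235,90) if n=="w5" else (285,30)
    cv2.imwrite(f"pics/{n}t.png",cv2.resize(w[0][y0:y0+220,x0:x0+150],None,fx=2.7,fy=2.7,interpolation=cv2.INTER_CUBIC))
E
```

```text
dial c,a,r [ 0.5259  0.0752 -0.3101  0.0415] rms mm 0.2855504941149644
dial c,a,r [ 0.5258  0.0753 -0.3107  0.0415] rms mm 0.1542477474724668
tick z [0.53427955 0.08084606 0.02249264]
pointer [0.53332946 0.0937692  0.06597165] [0.52665991 0.07794357 0.06561788] [np.float64(0.00017804712992892471), np.float64(0.00017804712992885028)] [np.float64(8.187403375132294e-05), np.float64(8.187403375132633e-05)]
ptr at .066 [0.53346013 0.09390305 0.066     ] [0.5267632  0.07809289 0.066     ] yaw 1.170126119361639
ptr at .066 [0.53320356 0.09364639 0.066     ] [0.52668    0.07793658 0.066     ] yaw 1.1772092131262932
ptr yaw 0.32831383962101374 theta 2.5032788139687794
[array([0.6922, 0.0801]), array([ 0.6595, -0.022 ]), array([0.5584, 0.0089]), array([0.5907, 0.1101])]
w5 ((304.65118408203125, 153.45323181152344), (113.16890716552734, 17.061185836791992), 88.75463104248047) [[294.8999938964844, 97.0999984741211], [311.8999938964844, 96.69999694824219], [314.3999938964844, 209.8000030517578], [297.3999938964844, 210.1999969482422]]
w6 ((363.5, 102.5), (133.0, 21.0), 90.0) [[353.0, 36.0], [374.0, 36.0], [374.0, 169.0], [353.0, 169.0]]
```

View pics/w6z.png

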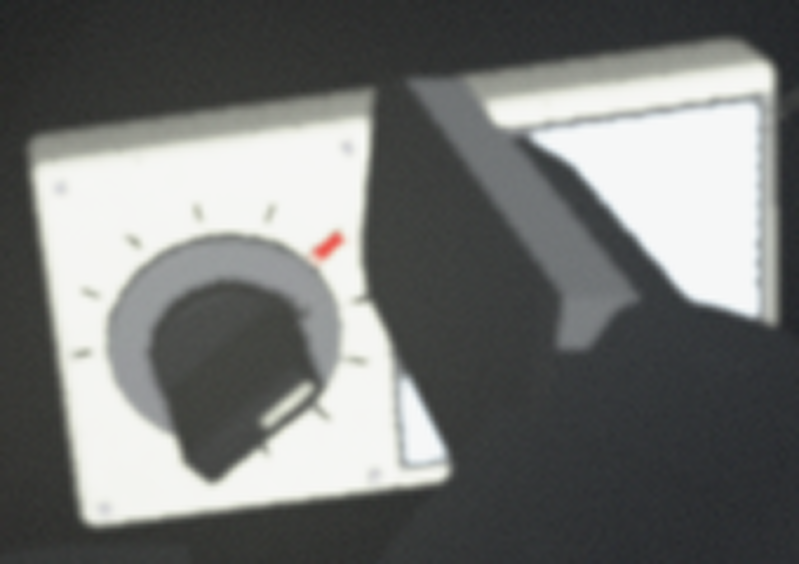

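View pics/w4z.png

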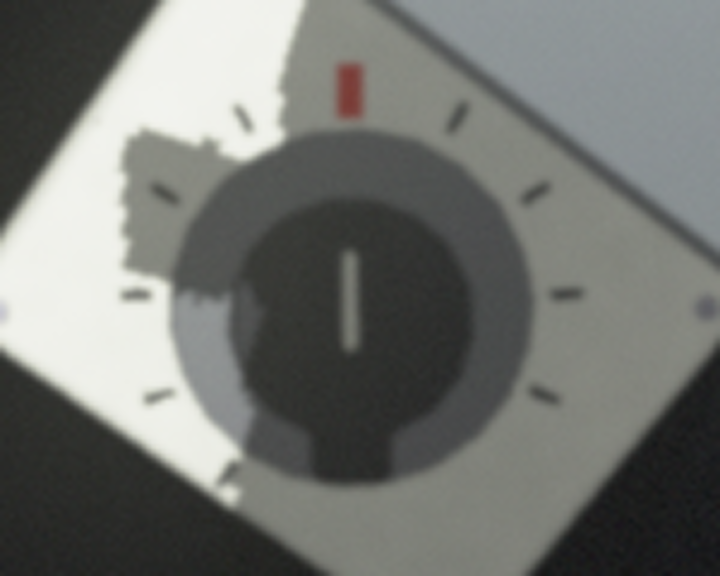

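View pics/w5t.png

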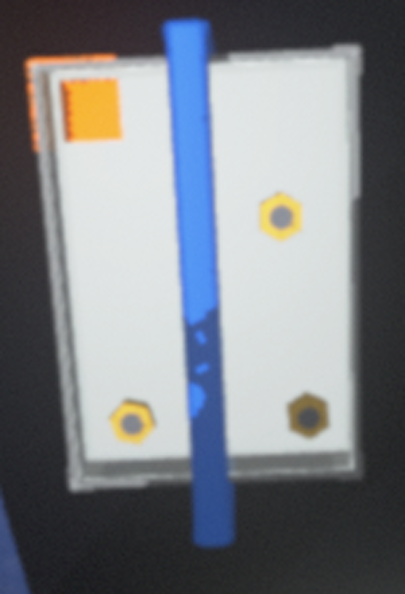

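View pics/w6t.png

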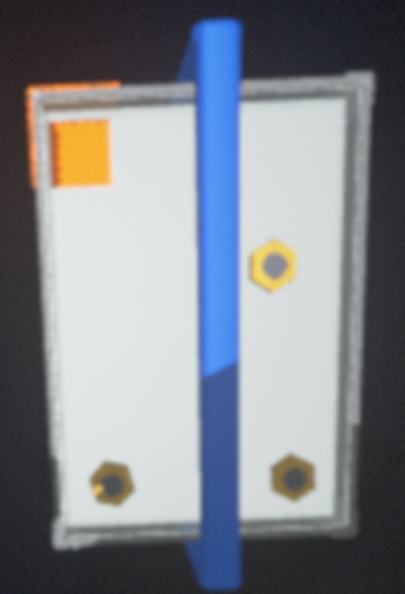

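The dial reads 2.503. Now I triangulate the ends of the handle's top face from w5 and w6, and work out the nut positions.

```bash
python3 - <<'E' | tail -n +8
from h import *
from m import ld
w5,w6=ld("w5"),ld("w6")
u=lambda p,o:((p[0]+.5)/2.7-.5+o[0],(p[1]+.5)/2.7-.5+o[1])
a5=lambda p:u(p,(235,90)); a6=lambda p:u(p,(285,30))
A,ra=tri(w5,a5((187,21)),w6,a6((218,21)));B,rb=tri(w5,a5((212.5,544)),w6,a6((219.5,587)))
print("A",A,ra,"B",B,rb,"len",np.linalg.norm(A-B),"mid",(A+B)/2,"yaw",np.arctan2(*(A-B)[1::-1]))
for n,c,p,q in(("w5",w5,a5((187,21)),a5((212.5,544))),("w6",w6,a6((218,21)),a6((219.5,587)))):
    P,Q=plane(c,p,.1),plane(c,q,.1);print(n,(P+Q)/2,np.linalg.norm(P-Q),np.arctan2(*(P-Q)[1::-1]))
    
# floor corners check (orange inner corner) z=.004
print("orange inner",plane(w5,a5((62,80)),.004),plane(w6,a6((50,120)),.004))
m=(A+B)[:2]/2;y=np.arctan2(*(A-B)[1::-1])
ex=np.array([np.sin(y),-np.cos(y)]);ey=np.array([np.cos(y),np.sin(y)])
print("pred orange",m-.061*ex+.086*ey)
for p in((280,216),(131,421),(308,415)):
    q=plane(w5,a5(p),.013)[:2]-m;print("nut tray xy",q@ex,q@ey)
print(ctrl.get_state()["time_s"])
# IK checks for final
pc=np.array([.6252,.0443])
from scipy.spatial.transform import Rotation as Ro
for psi0 in(y-np.pi/2,):
  for dy in(0,-.4,.4,-.8,.8,1.2,-1.2):
    psi=psi0+dy
    Rt=np.c_[[np.cos(psi),np.sin(psi),0],[-np.sin(psi),np.cos(psi),0],[0,0,1]] # tray axes
    for tilt in(.56,):
      d=Rt@np.array([-1,1,0])/2**.5; ax=np.cross([0,0,1],d) ; Rr=Ro.from_rotvec(ax*tilt).as_matrix()@Rt
      f=np.array([*pc,.16]);h=f+Rr@[0,0,.088]
      for flip in(0,1):
        T=Rr@np.array([[1,0,0],[0,0,1],[0,-1,0]]).astype(float)
        if flip: T=T@np.diag([-1,1,-1])
        print(dy,flip,planner.solve_ik(h,T))
E
```

```text
w5 [0.59660442 0.33893447 0.1       ] 0.18852063590697862 1.1444424383006173
w6 [0.59536092 0.33909742 0.1       ] 0.18838504049333774 1.1467706235724675
orange inner [0.57687682 0.44115682 0.004     ] [0.57663626 0.44180953 0.004     ]
pred orange [0.57603432 0.44227085]
nut tray xy 0.03356403634138584 0.02412249853043383
nut tray xy -0.03943246608481925 -0.06838453259863644
nut tray xy 0.04450539217397984 -0.06863471231686079
10.1917
0 0 [-0.91328038  0.47313929  0.54792307  1.75426024  0.37316698  1.03828265
 -1.03871173]
0 1 [ 0.26976206  0.77547766 -1.23903587  1.67310263  1.15892495  1.67079011
  1.54201483]
-0.4 0 [-0.83916603  0.62719988  0.57970076  1.52499941  0.20198323  1.285294
 -1.22042042]
-0.4 1 [-0.42119542  0.57431402 -0.074441    1.49152901  0.52374216  1.41167222
  1.65258402]
0.4 0 [-0.92644543  0.31466042  0.51704905  1.96420135  0.54138779  0.79297201
 -0.83418167]
0.4 1 [ 0.39163236  0.60484251 -1.23273975  1.88418311  1.1786101   1.35549658
  1.84914942]
-0.8 0 [-0.72976021  0.76392416  0.61457575  1.30228386  0.03509807  1.52411963
 -1.41822938]
-0.8 1 [-0.38806412  0.6984913  -0.0096051   1.27075512  0.37014559  1.60606216
  1.45010653]
0.8 0 [-0.83789859  0.17610311  0.47595256  2.12378669  0.63007938  0.54222194
 -0.50406447]
0.8 1 [ 0.58453914  0.42992662 -1.22549226  2.0454587   1.1631011   0.9537699
  2.23890488]
1.2 0 [-0.61279433  0.10405437  0.40874044  2.1963622   0.26092759  0.31233828
  0.33030568]
1.2 1 [-0.90910075  0.11275428  0.73902946  2.21053978  0.11135133  0.29953951
 -2.65896553]
-1.2 0 [-0.60994989  0.875464    0.66469713  1.11455233 -0.14495044  1.73263902
 -1.64401844]
-1.2 1 [-0.33545564  0.80065425  0.07376941  1.08535541  0.18884675  1.76270537
  1.23377289]
```

```bash
python3 - <<'E' | grep -A9 TRI
from h import *
from m import ld
w5,w6=ld("w5"),ld("w6")
u=lambda p,o:((p[0]+.5)/2.7-.5+o[0],(p[1]+.5)/2.7-.5+o[1])
a5=lambda p:u(p,(235,90)); a6=lambda p:u(p,(285,30))
A,ra=tri(w5,a5((187,21)),w6,a6((218,21)));B,rb=tri(w5,a5((212.5,544)),w6,a6((219.5,587)))
print("TRI A",A,ra,"B",B,rb,"len",np.linalg.norm(A-B),"mid",(A+B)/2,"yaw",np.arctan2(*(A-B)[1::-1]))
E
```

```text
TRI A [0.63558196 0.42588801 0.09379344] [np.float64(0.00028995510870934074), np.float64(0.00028995510870931477)] B [0.55660288 0.25163027 0.09570564] [np.float64(0.00019598487165649502), np.float64(0.00019598487165646276)] len 0.1913298512419175 mid [0.59609242 0.33875914 0.09474954] yaw 1.145258426397142
```

```bash
python3 - <<'E' 
from h import *
c=cam("scene");e=cam("side")
v=lambda p:((p[0]+.5)/5-.5+230,(p[1]+.5)/5-.5+205)
g=lambda p:((p[0]+.5)/5-.5+260,(p[1]+.5)/4.6-.5+235)
for a,b in(((201,34),(184,282)),((290,351),(540,31))): print(tri(c,v(a),e,g(b)), plane(c,v(a),.095),plane(c,v(a),.1))
cv2.imwrite("pics/d2.png",cv2.resize(e[0][235:365,260:405],None,fx=5,fy=4.6,interpolation=cv2.INTER_CUBIC))
E
```

```text
(array([0.63194312, 0.42790641, 0.09642679]), [np.float64(0.002722910245277482), np.float64(0.0027229102452774046)]) [0.63610521 0.43083198 0.095     ] [0.63284477 0.42509595 0.1       ]
(array([0.55655261, 0.25378157, 0.09758522]), [np.float64(0.0001836602820258718), np.float64(0.00018366028202577737)]) [0.55767531 0.25590388 0.095     ] [0.55510688 0.25171129 0.1       ]
```

View pics/d2.png

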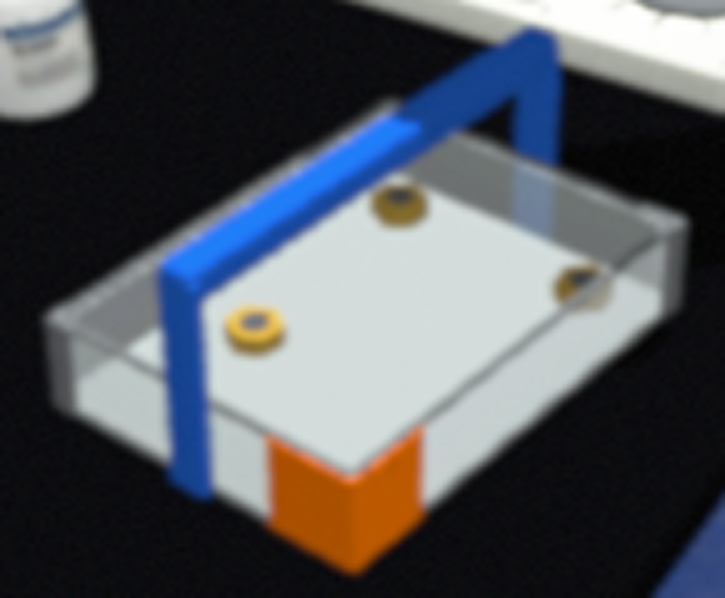

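Handle top measures 95 to 100 mm in the two measurements, which fits the text's 100 mm. I grasp it at z ≈ 0.089.

```bash
python3 - <<'E'
from h import *
psi=1.1453-np.pi/2
eoat.move_gripper(0.55,80)
ctrl.reach(np.array([.5961,.3388,.17]),down(psi))
print(ctrl.move_l(np.array([.5961,.3388,.088]),velocity=.08,stop_force=8))
eoat.move_gripper(0.0,80)
s=ctrl.get_state();print(s["grip_width"],s["ft_force"],s["eef_pos"],s["time_s"])
ctrl.move_l(np.array([.5961,.3388,.20]),velocity=.06)
ctrl.dwell(.3)
s=ctrl.get_state();print(s["grip_width"],s["ft_force"],s["moment"],s["eef_pos"],s["time_s"])
c=cam("side");cv2.imwrite("pics/d5.png",c[0]);c=cam("wrist");cv2.imwrite("pics/w7.png",c[0])
E
```

```text
False
0.15053775226932417 [-1.28365985 -0.77574491  3.50406552] [0.59635574 0.3389881  0.08862829] 12.9833
0.15189010999291966 [-1.62297924  0.11514395 -2.8462227 ] [ 0.03870735 -0.03465436 -0.07345501] [0.5960954  0.33877405 0.19991404] 15.3
```

View pics/d5.png

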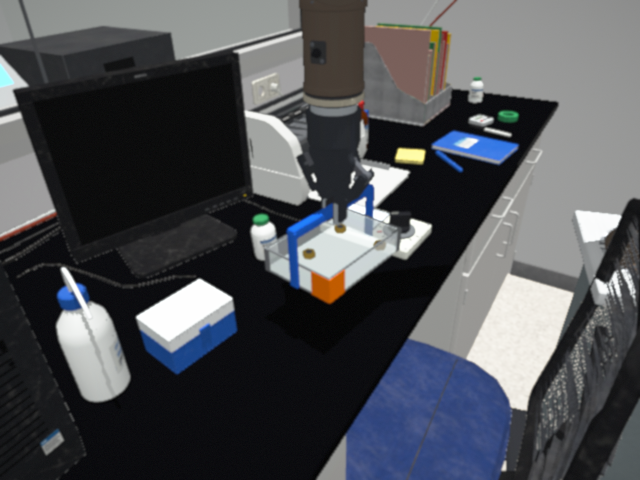

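View pics/w7.png

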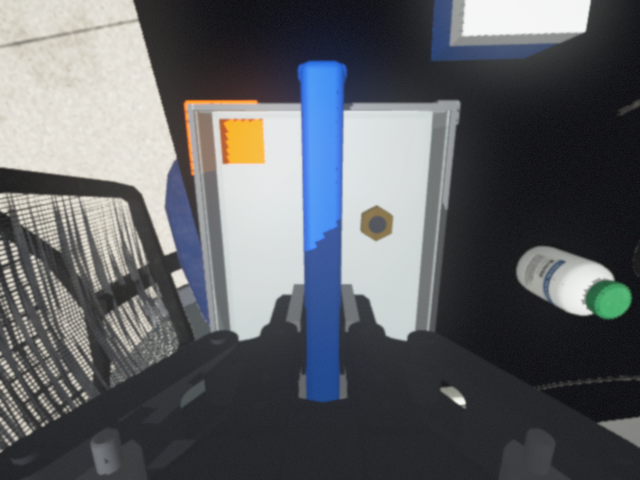

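The tray is lifted level: both visible-floor nuts in d5/w7 are in place, and the orange corner is at (243,140) in w7. Next I carry it level to over the panel.

```bash
cat >> h.py <<'E'
from scipy.spatial.transform import Rotation as Ro
PSI=1.1453-np.pi/2; PC=np.array([.6252,.0443])
def tray_pose(dirxy,tilt,zf,H=.0846):
    Rt=np.array([[np.cos(PSI),-np.sin(PSI),0],[np.sin(PSI),np.cos(PSI),0],[0,0,1]])
    d=Rt@np.array([*dirxy,0.]); d/=np.linalg.norm(d)
    R=Ro.from_rotvec(np.cross([0,0,1],d)*tilt).as_matrix()@Rt
    return np.array([*PC,zf])+R@[0,0,H], R@np.array([[1,0,0],[0,0,1],[0,-1,0.]])
E
python3 - <<'E'
from h import *
p,T=tray_pose((-1,0),0.0,.17)
ctrl.move_l(np.array([.5961,.3388,p[2]]),velocity=.08)
ctrl.move_l(p,T,velocity=.09)
for t in(.1,.2,.3,.4):
    p,T=tray_pose((-1,0),t,.17); ctrl.move_l(p,T,velocity=.025)
ctrl.dwell(.5)
s=ctrl.get_state();print(s["grip_width"],s["ft_force"],s["eef_pos"],p,s["time_s"],s["joint_positions"])
for n in("side","wrist","scene"): cv2.imwrite(f"pics/{n}6.png",cam(n)[0])
E
```

```text
0.15062326972992454 [-0.28645325 -0.00500085 -3.39611938] [0.59523719 0.05779082 0.2479256 ] [0.59519276 0.05789872 0.24792176] 22.1417 [-0.79540092  0.21973291  0.54963538  1.97750826  0.22351315  0.67807469
 -0.85342167]
```

View pics/side6.png

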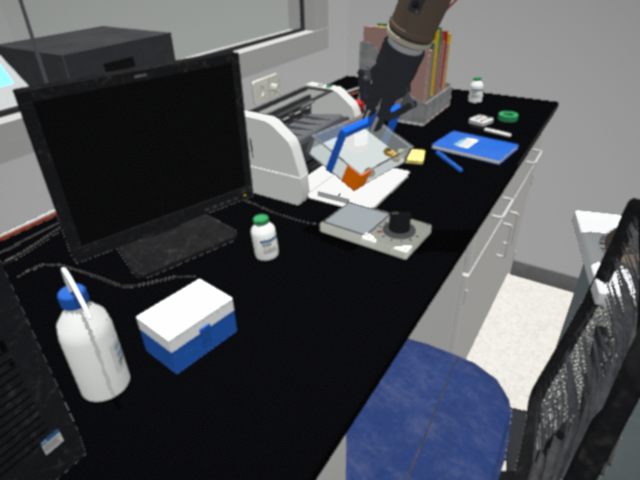

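View pics/scene6.png

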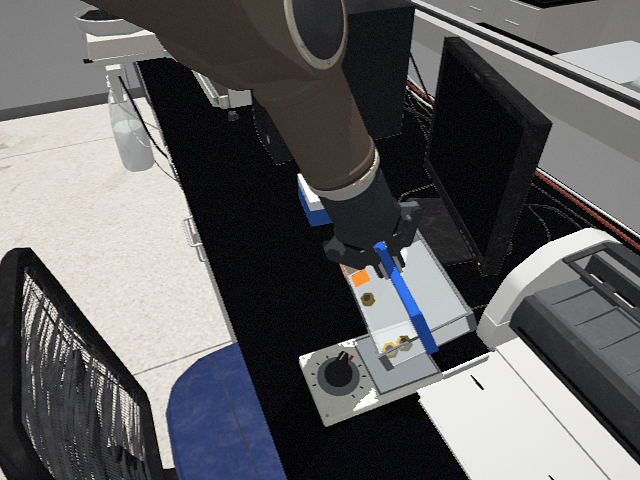

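View pics/wrist6.png

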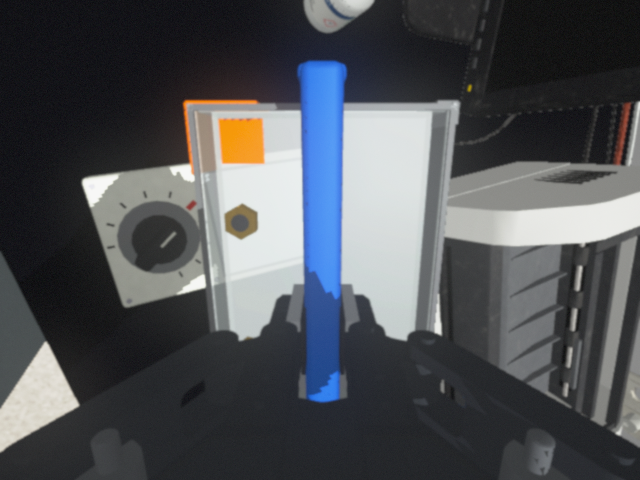

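The nuts have slid against the −x wall: one is at (240,220) in the wrist view and two are at about (390,347) and (403,343) in the scene view. The grip is steady and the dial is unchanged. Now I add tilt towards +y.

```bash
python3 - <<'E'
from h import *
for y in(.08,.16,.24,.32,.40,.42):
    v=np.array([-.4,y]); p,T=tray_pose(v,np.linalg.norm(v),.17); ctrl.move_l(p,T,velocity=.02)
ctrl.dwell(.8)
s=ctrl.get_state();print(np.linalg.norm(v),s["grip_width"],s["ft_force"],s["eef_pos"],p,s["time_s"])
for n in("side","wrist","scene"): cv2.imwrite(f"pics/{n}7.png",cam(n)[0])
E
```

```text
0.5800000000000001 0.15069265216886138 [-0.39400615 -0.87028625 -3.11219462] [0.60993474 0.08808027 0.24074268] [0.60993472 0.08807765 0.24076474] 25.7583
```

View pics/side7.png

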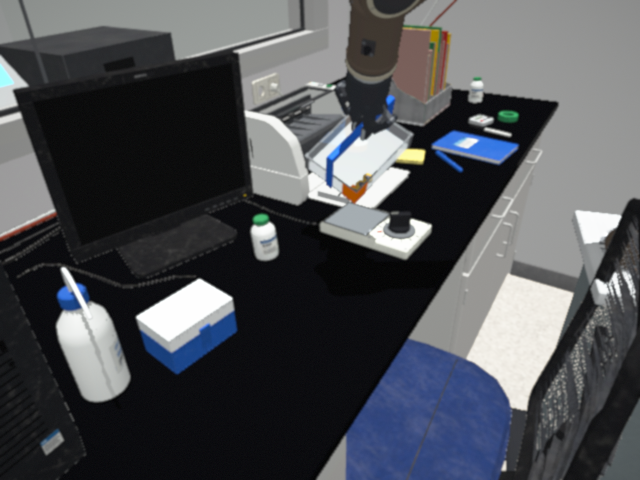

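View pics/scene7.png

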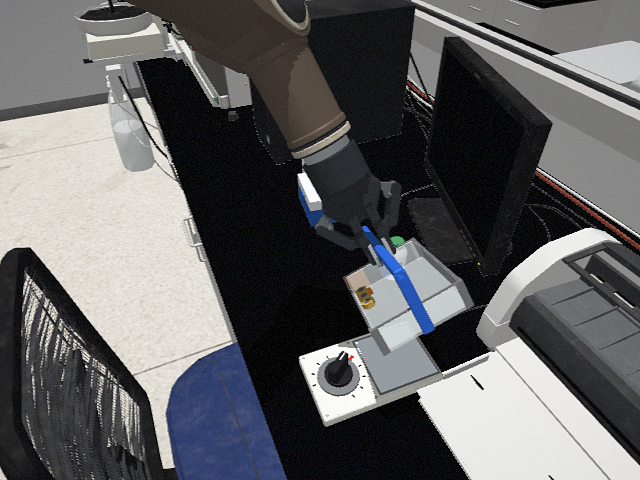

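View pics/wrist7.png

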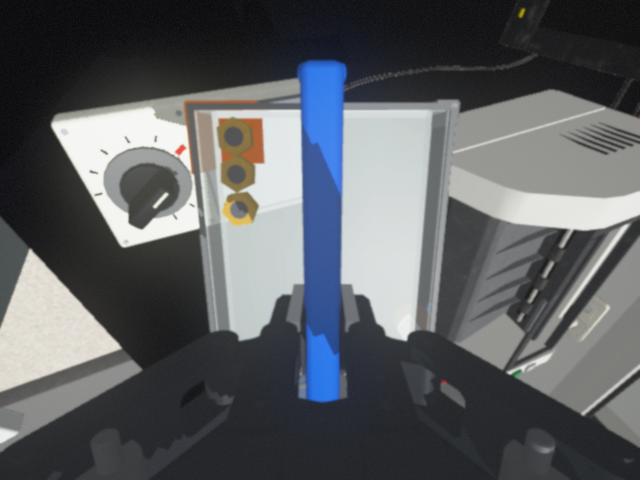

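All three nuts are lined up along the −x wall, at about (235,136), (237,174) and (240,209) in wrist7. I'll measure their distances to the corner in the tray frame.

```bash
cat > nuts.py <<'E'
from h import *
def measure(n=None):
    c=cam("wrist");f=c[0]
    s=ctrl.get_state();T=np.array(s["orientation"]);R=T@np.array([[1,0,0],[0,0,-1],[0,1,0.]]);fl=np.array(s["eef_pos"])-R@[0,0,.0846]
    x0,y0,k=180,90,4
    if n: cv2.imwrite(f"pics/{n}.png",cv2.resize(f[y0:y0+150,x0:x0+150],None,fx=k,fy=k,interpolation=cv2.INTER_CUBIC))
    def tr(uv,z):
        o,d=ray(c[1],c[2],c[3],uv); o=R.T@(o-fl);d=R.T@d; return o+d*(z-o[2])/d[2]
    tilt=np.arccos(R[2,2]);return c,tr,lambda p:((p[0]+.5)/k-.5+x0,(p[1]+.5)/k-.5+y0),fl,tilt
if __name__=="__main__":
    c,tr,u,fl,t=measure("n1");print(fl,t)
    for p in((235,136),(237,174),(240,209)):
        q=tr(p,.009);print(q,np.linalg.norm(q-[-.061,.086,0]))
    print("orange corner px",tr((219,118),0))
E
python3 nuts.py
```

```text
[0.6251992  0.04429971 0.16999436] 0.5800163371521478
[-0.04975158  0.07556426  0.009     ] 0.01778853013566447
[-0.05011243  0.05426546  0.009     ] 0.034736443708366926
[-0.04976445  0.03345511  0.009     ] 0.05448122165059093
orange corner px [-6.06643566e-02  8.59013991e-02  2.77555756e-17]
```

View pics/n1.png

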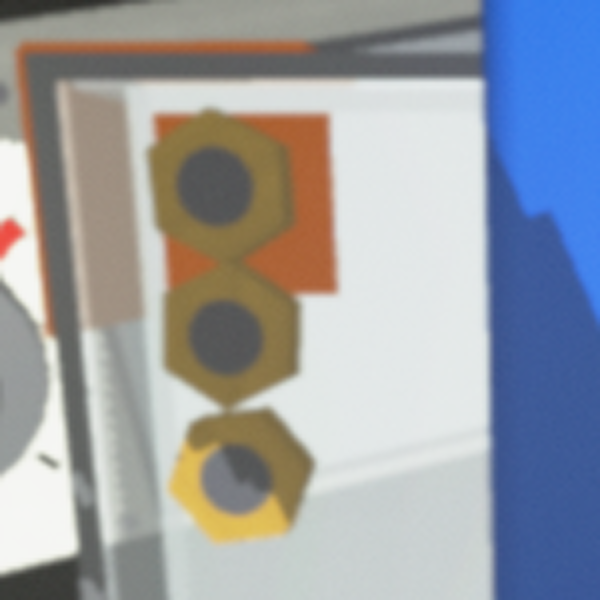

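The farthest nut is 54 mm from the corner (limit 62), and the measured orange corner matches its given position to 0.4 mm. I lower the tray a little, check everything and hand the job in.

```bash
python3 - <<'E'
from nuts import *
v=np.array([-.4,.42]); p,T=tray_pose(v,.58,.15); ctrl.move_l(p,T,velocity=.02); ctrl.dwell(1.0)
c,tr,u,fl,t=measure("n2")
cv2.imwrite("pics/w9.png",c[0]);cv2.imwrite("pics/s9.png",cam("scene")[0][200:440,260:500])
s=ctrl.get_state();print(fl,t,s["grip_width"],s["ft_force"],np.abs(s["joint_velocities"]).max(),s["time_s"])
E
```

```text
[0.62520222 0.0442799  0.15002366] 0.5800213414149797 0.14636786565795962 [-1.01729857  0.33870274 -3.77463658] 0.0034309744791072663 28.2083
```

View pics/w9.png

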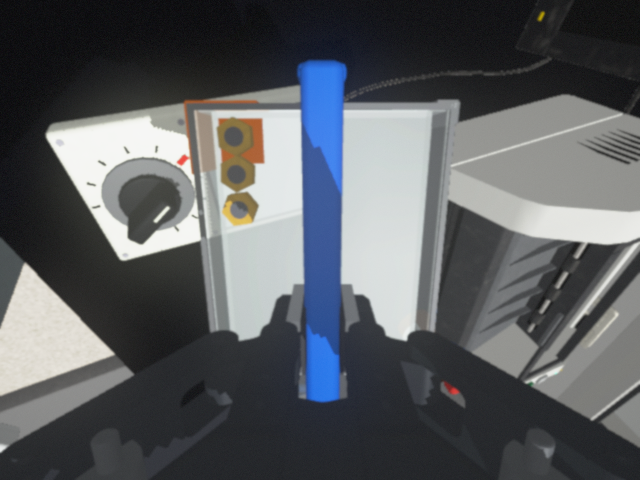

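View pics/s9.png

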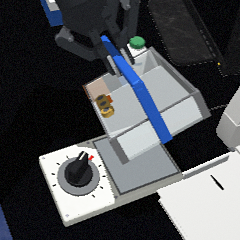

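The nuts sit at (234,135), (237,173) and (240,209), as before. The tray is clear of the pad and the dial pointer still stands at the red mark, so I hand it in.

```bash
python3 -c "
from h import *
order.job_done();print(ctrl.get_state()['time_s'])"
```

```text
the job is handed in; nothing more can be done
the job is handed in; nothing more can be done
```

The job is handed in, with the arm holding the tray tilted over the panel and all three nuts at the orange corner. No verdict was reported; these are my own last checks:

- **Dial:** I turned it from about 1.66 rad to the red mark. It measured 2.50 rad after release, and later views still show the pointer on the mark.
- **Tray:** It is gripped by the blue handle, with its floor centre over the panel centre and 0.15 m above the worktop. It is tilted 0.58 rad (33°) towards the orange corner. It was steady, and the pictures show it clear of the pad.
- **Nuts:** They lie in a row along the side wall into the corner, at about 18, 35 and 54 mm from it (limit 62 mm). I measured this just before lowering the tray the last 20 mm. In the picture afterwards the nuts had not moved.
- **Bottle:** I kept well clear of it; it was standing in the views but I did not measure its position at the end.
- **Disagreement:** The handle top measured 95 mm with the wrist camera and 96 to 98 mm from the scene and side cameras, against 100 mm from the text. I gripped at a height that suits all three.

Robot time was about 28 s of the 54 s allowed.

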